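# Catch the castings in the pail and hang it up

### The arm

A 6-joint arm with a two-finger parallel gripper is mounted at the origin on the work surface. World frame = base frame: x ahead of the robot, y to its left, z up, the work surface at z = 0. Lengths are in m, angles in degrees, forces in N, time in s.
With the tool pointing down it reaches from about 0.4 to 0.825 m from the base axis. Payload 7 kg.
Tool frame: the origin (TCP) lies midway between the tips of the shut fingers; the grasp point (between the pads) lies ctrl.grasp_offset behind it (ctrl.grasp_offset is the distance from the TCP to the grasp point, in m); z points along the fingers, y is the line along which they close (so a half turn about z gives the same grasp; the last joint's range is limited). The gripper opens to 88 mm and grips with 3 to 60 N. Pads are 19 mm wide; open, the fingers measure 130 mm over their backs; the gripper's body (78 mm by 193 mm) begins 47 mm behind the grasp point.
Start: joints at [89.387, 20.546, 0.682, 0, -70.136, -16.507], TCP at [0.199, 0.645, 0.227] pointing down, gripper open.
Joint ranges: [-176.03, 176.03], [-82.01, 121.73], [-58.28, 71.71], [-173.87, 95.51], [-174.79, -0.11], [-173.66, 173.66]. Speed limits (degrees/s): [136.94, 136.94, 172.46, 180, 180, 180].

### API

Orientations are given as [roll, pitch, yaw] about the fixed x, y, z axes, in that order (R = Rz(yaw) Ry(pitch) Rx(roll)).
In Python, from plant import ctrl gives the robot as it stands. The module is installed in compiled form; this text tells all that it offers.
- The arm moves only by the tool send_rows, never from a script. Its argument "increments" is a list that holds one entry, the list of rows, each a list of 4 numbers: the shift along the world's x, y, z normalised to -1 to 1, where 1 is 0.2 m, then the turn about the world's z normalised to -1 to 1, where 1 is 1.5 rad. In form: [[[x, y, z, roll], ...]]. A call has 1 to 12 rows; each row is the pose to reach, as a shift and turn from the pose commanded when the call began; what a row does not reach only later rows make up. A row lasts 1/8 s, in which the tool goes at most 62.5 mm and 10.7 degrees, less where a joint would pass 70% of its speed; a pose out of reach is approached as far as the arm can. A call with a number of a shift or a turn outside -1 to 1 is refused whole. A call with a gripper value outside its range is refused whole. "jaw" is the opening, from 0 (shut) to 1 (fully open), set as the call begins (left out, the last holds). The fingers move at their own pace and stop on an object; the grip force is fixed at half the most. Time passes only in rows, so rows that repeat a pose let the fingers close. It gives the time, the measured TCP pose, the force, the opening and the grip force at its end, in the units of the state.
- ctrl.get_obs(): the state, without advancing time (a new reading comes with each control period).
- ctrl.snapshot(name): name is "scene" or "side" or "wrist"; returns the picture (400x640x3 uint8, red, green, blue); there is no depth.
- ctrl.calibration(name): a dict with "mtx" (3x3 intrinsics, pixels), "eye" and "attitude" of the camera in the world. Camera axes: x right, y up, looking along -z (the intrinsics and any distortion apply to the point x, -y, -z); pixel columns grow to the right and rows downward; lengths in m; the calibration is good to about 2 mm. A picture is of the moment at which its call begins: read the wrist's pose just before it. calibration takes no time and is no camera call; for the wrist camera it gives the pose at the moment of the call.
- ctrl.close_job(): hands the job in; it is judged then, once.
Trained networks look in the newest picture that a camera, given by its name, has taken for a name from the list of things; names that differ only in an ending like _2 or _b are one class to them, and where a whole thing is asked for, a point or a joint stands for the part that bears it (a point fixed in the world has none). Each returns a list of dicts, best first, with "conf" (0 to 1); they miss things now and then, are a little off and sometimes report something else, mostly with a low value. They report only what shows in the picture. A call takes as long as a camera call. They do not tell look-alikes from the thing itself.
- ctrl.trace(thing, camera): "mask" (400x640 bool, what is visible of it) and "bbox" ([left, top, right, bottom] in pixels, round what is visible of it).
- ctrl.spot_point(thing, camera): "pixel" ([row, column] in pixels: a listed point, or the origin of a listed thing).
The state is a dict: "clock": time; "joint_pos": joint angles; "qvel": joint speeds; "tau": joint torques, N m; "tool_pos": TCP position; "orientation": TCP orientation; "force": force on the tool from outside, world axes, zero at the start; "moment": the same for the moment, N m; "opening": finger opening in m; "gripper_force": force on a finger pad.
Only numpy, scipy, OpenCV 4.12 (cv2) and the standard library are available. Lean on these libraries where they do the work, as an engineer would, in place of code of your own. Each camera call takes 0.05 s, during which the arm holds its last target. There are 200 camera calls.

### The job

Bring the pail under the end of the tilted chute and push its side against the black plate there to raise the gate, keeping it in place until all five metal castings have slid off the chute into the pail, with none dropped on the bench. Then hang the filled pail upright by its wooden grip bar across both prongs of the hook and let go, leaving the jar, glue bottle and wooden box where they are.

Things in the scene. Friction and masses are not known exactly. Their poses are not given: they have to be found in the camera images.
- pail: Open round metal pail, outer diameter 120 mm, 60 mm deep, 3 mm wall, 180 g, with a rigid arched handle: straps up from the rim at its +y and -y sides carry a level wooden grip bar over the mouth, along its y axis. 175 mm high in all. Origin: centre of the underside, z up; a half turn looks the same. Stands empty on the bench.
- pail_grip (a point): Centre of the pail's square wooden grip bar (12 x 12 mm in section, 118 mm long), 169 mm above the pail's underside; the bar's underside is at 163 mm.
- pail_mid (a point): Middle of the space inside the pail, 30 mm above its underside, on its axis.
- feeder: Fixed feeder: open metal trough (34 mm wide inside) on a plywood stand, tilted 32 degrees, running down towards its own -x (front). The lower end (lip) is shut by a steel gate that slides up between two thin posts (26 mm either side, tops at 174 mm). An upright black push plate stands below the lip. Origin: on the bench under the stand; lip at x=-100, z=98 mm; x points back, z up.
- lip (a point): Middle of the trough's lower edge, 98 mm above the bench, where the castings drop off. The underside of the trough there is at 93 mm; the gate's guide posts begin at 90 mm.
- plate_face (a point): Centre of the front face of the push plate, 64 mm wide and 64 mm high (its edges are 21 to 85 mm above the bench). At rest it stands 10 mm in front of the lip (at feeder x=-110 mm); it moves with the feeder's x axis.
- plate (a joint): Travel of the push plate, m: 0 at rest, 0.034 pushed fully back along the feeder's +x. Sprung, about 1.5 to 2.5 N; it returns when let go. The gate rises by as much as the plate is pushed: castings pass from about 0.022 on, and the gate shuts again as the plate returns.
- hook: Fixed stand: slim white post (26 mm wide, 246 mm high) on a dark foot plate 10 mm thick, with a two-pronged steel hook at the top. Level prongs, 8 mm thick, at y=+30 and -30 mm, stick out from a cross bar along its -x for 110 mm, tops 235 mm above the bench; their ends (x=-110 to -124 mm) turn up to 255 mm. Origin: on the bench at the post's axis; x points back, z up.
- hook_seat (a point): Midway between the prongs at the height of their tops, 88 mm in front of the post's axis: a good place for the middle of the grip bar's underside to rest.
- table: The bench: white top with a thin teal cutting mat, top at z=0. Origin at the centre of the top.
- jar: Bystander: small glass jar, 48 mm diameter, 55 mm high; origin at the centre of its underside.
- glue: Bystander: white glue bottle, 40 mm diameter, 110 mm high; origin at the centre of its underside.
- woodbox: Bystander: open wooden box, 70 x 70 x 50 mm; origin at the centre of its underside.
- casting1: Chunky metal casting, a 24 x 22 x 12 mm block with a round boss on top (18 mm high in all), 45 g, number 1 from the gate in the row of five lying in the trough. Origin: the middle of the piece.
- casting2: Chunky metal casting, a 24 x 22 x 12 mm block with a round boss on top (18 mm high in all), 45 g, number 2 from the gate in the row of five lying in the trough. Origin: the middle of the piece.
- casting3: Chunky metal casting, a 24 x 22 x 12 mm block with a round boss on top (18 mm high in all), 45 g, number 3 from the gate in the row of five lying in the trough. Origin: the middle of the piece.
- casting4: Chunky metal casting, a 24 x 22 x 12 mm block with a round boss on top (18 mm high in all), 45 g, number 4 from the gate in the row of five lying in the trough. Origin: the middle of the piece.
- casting5: Chunky metal casting, a 24 x 22 x 12 mm block with a round boss on top (18 mm high in all), 45 g, number 5 from the gate in the row of five lying in the trough. Origin: the middle of the piece.
Not all that is in view belongs to the job. Leave any purple look-alike of the pail alone.

How it is judged:
By the outcome, as a careful person would: the job done as asked, in the order asked, and still so for the second after the job is handed in, with the robot touching nothing.
It also fails if it takes over 56 s, if anything falls off the work surface, if the arm or the gripper's body presses on something with over 40 N, if the wrist force passes 120 N, or if a joint passes its speed limit or range.

## Working session

There is one attempt and no reset: what is moved stays moved. The work goes in short steps, Python scripts to look and compute and a tool call to move; the robot and the scene stay as the last step left them, time stands still between calls to the robot, and variables do not carry over. Pictures are saved under pics/ and viewed, at most 10 in all, crops included, and the job is handed in when it is done.

Besides the shell and the picture viewer there is one more tool, called after "Emit:" as a command line: name --argument value ..., lists and objects as JSON in quotes. send_rows: Moves the arm, as the interface text tells. Its arguments: {"type":"object","properties":{"increments":{"type":"array"},"jaw":{"type":"number"}},"required":["increments"]}

```bash
mkdir -p pics; cat > h.py <<'E'
import numpy as np, cv2
from plant import ctrl
def snap(cam,name=None):
    im=ctrl.snapshot(cam)
    if name: cv2.imwrite('pics/'+name+'.png',im[:,:,::-1])
    return im
def ray(cam,pix):
    c=ctrl.calibration(cam);K=np.array(c['mtx']);R=att(c)
    r,co=pix; d=np.linalg.inv(K)@[co,r,1]; d=R@np.array([d[0],-d[1],-d[2]])
    return np.array(c['eye']),d/np.linalg.norm(d)
def att(c):
    a=np.array(c['attitude'],float)
    if a.shape==(3,3): return a
    from scipy.spatial.transform import Rotation as T
    return T.from_euler('xyz',a,degrees=True).as_matrix()
def atz(cam,pix,z):
    e,d=ray(cam,pix); return e+d*(z-e[2])/d[2]
def tri(p):
    A=0;b=0
    for cam,pix in p:
        e,d=ray(cam,pix);P=np.eye(3)-np.outer(d,d);A=A+P;b=b+P@e
    x=np.linalg.solve(A,b); return x,[float(np.linalg.norm((np.eye(3)-np.outer(d,d))@(x-e))) for e,d in [ray(c,q) for c,q in p]]
E
python3 - <<'E'
from h import *
print(ctrl.get_obs(),ctrl.grasp_offset)
for c in('scene','side','wrist'):
    snap(c,c+'0'); print(c,ctrl.calibration(c))
for t in['pail','pail_grip','pail_mid','feeder','lip','plate_face','hook','hook_seat','jar','glue','woodbox','casting1','casting5']:
    for c in('scene','side'):
        print(t,c,[(np.round(d['pixel'],1).tolist(),round(d['conf'],2)) for d in ctrl.spot_point(t,c)][:3])
E
```

```text
{'clock': 0.0, 'joint_pos': array([ 8.93880015e+01,  2.05899517e+01,  6.31379529e-01, -2.02919549e-02,
       -7.01359271e+01, -1.65070294e+01]), 'qvel': array([ 0.07954942,  0.01863856,  0.02845302,  0.11953374, -0.03769922,
        0.01253555]), 'tau': array([ 7.88056550e-04, -5.82728219e+01,  2.93041205e+01,  6.99707374e+00,
        6.96711868e-03, -1.66646969e-04]), 'tool_pos': array([0.19857043, 0.64459432, 0.22562071]), 'orientation': array([ 1.79903975e+02, -8.56356965e-03, -1.71259315e+01]), 'force': array([-0.01207618,  0.41354824, -0.4796453 ]), 'moment': array([-0.01156781,  0.02625968,  0.00447063]), 'gripper_force': 0.0, 'opening': 0.08762507123425614} 0.0188
scene {'mtx': array([[378.30059788,   0.        , 324.6494097 ],
       [  0.        , 378.30059788, 196.20724932],
       [  0.        ,   0.        ,   1.        ]]), 'eye': array([ 1.29976556, -0.31604077,  1.20470982]), 'attitude': array([35.23639772,  0.59638432, 64.5740495 ])}
side {'mtx': array([[447.01299134,   0.        , 323.72931054],
       [  0.        , 447.01299134, 196.09490646],
       [  0.        
[... 1231 characters left out ...]
250.8, 271.7], 0.96), ([189.2, 302.3], 0.68)]
hook side [([179.5, 332.0], 0.76)]
hook_seat scene [([193.3, 254.6], 0.8)]
hook_seat side [([135.2, 365.6], 0.95)]
jar scene [([242.9, 350.5], 0.76)]
jar side [([231.8, 284.0], 0.51)]
glue scene [([225.8, 192.7], 0.67)]
glue side [([147.0, 405.2], 0.5)]
woodbox scene [([147.1, 408.1], 0.76), ([201.7, 394.2], 0.4)]
woodbox side [([394.1, 339.8], 0.6)]
casting1 scene [([166.5, 381.7], 0.66), ([169.1, 400.5], 0.58)]
casting1 side [([287.3, 310.6], 0.64), ([275.6, 285.8], 0.64), ([277.1, 293.9], 0.57)]
casting5 scene [([166.5, 381.7], 0.66), ([169.1, 400.5], 0.58)]
casting5 side [([287.3, 310.6], 0.64), ([275.6, 285.8], 0.64), ([277.1, 293.9], 0.57)]
```

View pics/scene0.png

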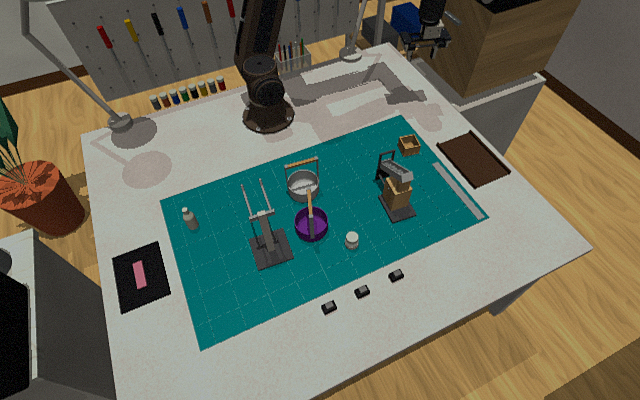

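View pics/side0.png

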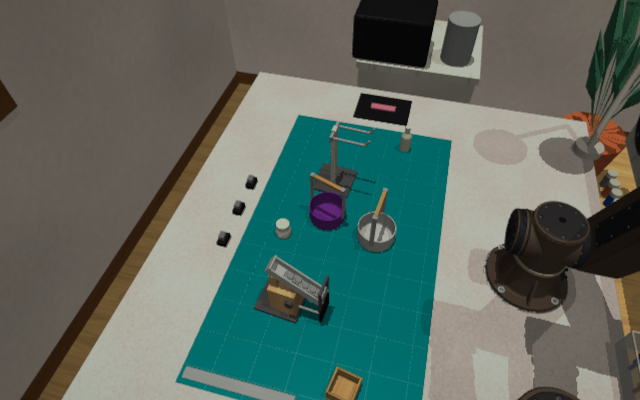

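The silver pail is at about (303,185) in scene and (376,232) in side. The purple one stands behind it, at (311,222) and (327,210). The feeder is at (395,190) and (295,290), and the hook at (265,230) and (340,160). I'll enlarge these areas to measure points.

```bash
python3 - <<'E'
from h import *
a=cv2.imread('pics/scene0.png')[140:280,235:430]; b=cv2.imread('pics/side0.png')[110:330,230:430]
cv2.imwrite('pics/c1.png',cv2.resize(a,None,fx=4,fy=4,interpolation=cv2.INTER_CUBIC))
cv2.imwrite('pics/c2.png',cv2.resize(b,None,fx=2.7,fy=2.7,interpolation=cv2.INTER_CUBIC))
E
```

```text
(no output)
```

View pics/c1.png

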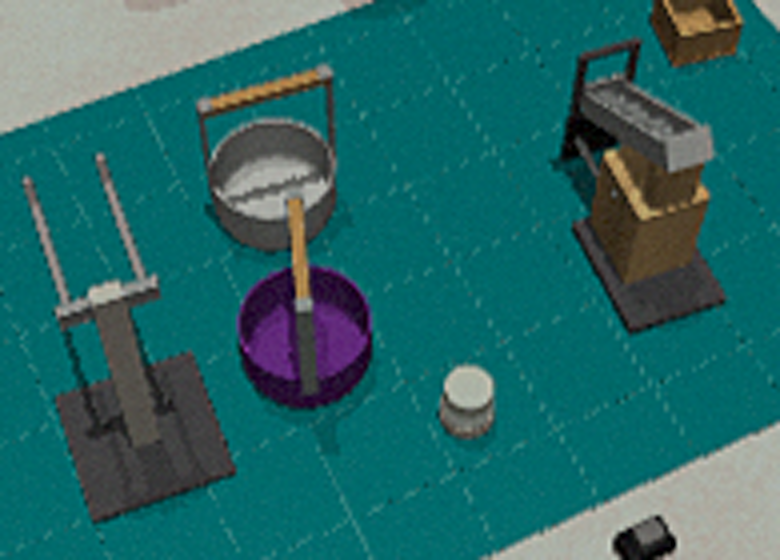

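View pics/c2.png

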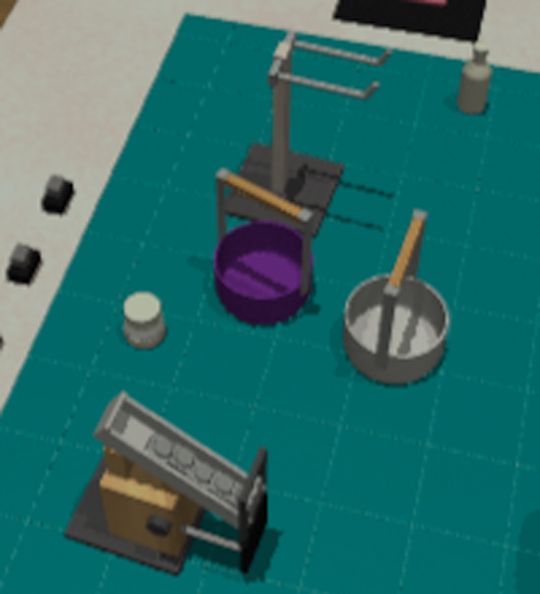

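```bash
python3 - <<'E'
from h import *
np.set_printoptions(precision=4,suppress=True)
A=lambda u,v:('scene',(140+v/4,235+u/4)); B=lambda u,v:('side',(110+v/2.7,230+u/2.7))
T={'grip ends':[(A(204,105),B(419,216)),(A(326,72),B(393,284))],
'prong tips':[(A(27,181),B(388,54)),(A(101,157),B(376,86))],
'prong base':[(A(66,303),B(290,42)),(A(150,282),B(275,74))]}
for k,L in T.items():
    for p in L: print(k,*tri(p))
for n,z,L in [('hookfoot',.01,[(57,398),(192,355),(234,470),(98,520)]),('feedfoot',.01,[(574,232),(632,329),(724,297)]),('posttop',.174,[(583,57),(637,43)])]:
    for q in L: print(n,atz(*A(*q),z))
print('grip z169',atz(*A(265,90),.169),atz(*B(406,250),.169))
print('posttop side',atz(*B(264,453),.174))
print('feedfoot side',[atz(*B(*q),.01)[:2] for q in [(66,533),(180,572),(100,455)]])
for n,a,b in [('pail_mid',(188.4,302.9),(231.8,374.9)),('hook',(250.8,271.7),None),('seat',(193.3,254.6),(135.2,365.6)),('lip',(166.5,385.6),(296,321.6)),('feeder',(205,393.3),(306.8,286.6)),('jar',(242.9,350.5),(231.8,284)),('glue',(225.8,192.7),(147,405.2)),('box',(147.1,408.1),(394.1,339.8)),('platef',(168.7,382.4),(306.7,324.5))]:
    print(n,tri([('scene',a),('side',b)]) if b else atz('scene',a,0))
s=ctrl.trace('pail','scene');print([(d['bbox'],d['conf']) for d in s])
E
```

```text
grip ends [ 0.4577 -0.0802  0.1713] [0.0007420157960661272, 0.0007420157960660216]
grip ends [0.4708 0.0296 0.1774] [0.004666660151452813, 0.0046666601514528585]
prong tips [ 0.5307 -0.253   0.2461] [3.7473335923487816e-05, 3.747333592371736e-05]
prong tips [ 0.5342 -0.1926  0.2483] [0.0009917939731000122, 0.0009917939730999807]
prong base [ 0.6476 -0.2607  0.2344] [0.002497519446986053, 0.002497519446986137]
prong base [ 0.6537 -0.1983  0.234 ] [0.001228978289431278, 0.0012289782894312831]
hookfoot [ 0.586  -0.2899  0.01  ]
hookfoot [ 0.5973 -0.1642  0.01  ]
hookfoot [ 0.7204 -0.1742  0.01  ]
hookfoot [ 0.7133 -0.2967  0.01  ]
feedfoot [0.6302 0.2179 0.01  ]
feedfoot [0.7478 0.2111 0.01  ]
feedfoot [0.7552 0.3063 0.01  ]
posttop [0.5584 0.2489 0.174 ]
posttop [0.5652 0.3015 0.174 ]
grip z169 [ 0.4644 -0.0236  0.169 ] [ 0.4628 -0.0308  0.169 ]
posttop side [0.5497 0.2541 0.174 ]
feedfoot side [array([0.7507, 0.3083]), array([0.6216, 0.3196]), array([0.747 , 0.2111])]
pail_mid (array([ 0.4674, -0.0291,  0.0211]), [0.0015050737357133227, 0.0015050737357131924])
hook [ 0.6579 -0.2326  0.    ]
seat (array([ 0.5583, -0.2295,  0.2317]), [0.008699737888161963, 0.008699737888161864])
lip (array([0.5642, 0.273 , 0.1007]), [0.0028560061626613075, 0.002856006162661184])
feeder (array([ 0.668 ,  0.268 , -0.0214]), [0.001777213602101365, 0.0017772136021013871])
jar (array([0.7528, 0.032 , 0.0042]), [0.00039705162821530274, 0.0003970516282153768])
glue (array([ 0.4302, -0.4625,  0.0006]), [0.00378033085107166, 0.0037803308510714955])
box (array([0.4569, 0.4703, 0.004 ]), [0.005682786385880687, 0.005682786385880673])
platef (array([0.549 , 0.2791, 0.0635]), [0.0031554543538183043, 0.003155454353818448])
[([295.2, 187.0, 326.9, 240.3], 0.9), ([284.1, 157.7, 320.0, 203.8], 0.65)]
```

Emit:
send_rows --increments '[[[0.1, -0.25, 0.2, -0.12], [0.25, -0.5, 0.4, -0.24], [0.4, -0.75, 0.4, -0.36], [0.5, -1, 0.4, -0.48], [0.5, -1, 0.4, -0.6], [0.5, -1, 0.4, -0.72], [0.5, -1, 0.4, -0.84], [0.5, -1, 0.4, -0.93]]]' --jaw 1

```text
clock: 2.5
tool_pos: [0.2988, 0.4449, 0.3068]
orientation: [-180.0, 0.0, -97.3]
force: [0.1, 0.4, 0.1]
opening: 0.0874
gripper_force: 0.0
```

Emit:
send_rows --increments '[[[0.15, -0.25, 0, 0], [0.3, -0.5, 0, 0], [0.45, -0.75, 0, 0], [0.6, -1, 0, 0]]]'

```text
clock: 3.0
tool_pos: [0.4193, 0.2435, 0.307]
orientation: [-180.0, 0.0, -97.0]
force: [1.6, 1.0, 0.3]
opening: 0.0879
gripper_force: 0.0
```

Emit:
send_rows --increments '[[[0.06, -0.25, 0, 0], [0.12, -0.5, 0, 0], [0.18, -0.75, 0, 0], [0.2, -1, 0, 0], [0.2, -1, 0, 0]]]'

```text
clock: 3.62
tool_pos: [0.4586, 0.0424, 0.3069]
orientation: [-180.0, 0.0, -97.3]
force: [-0.1, -0.5, -0.7]
opening: 0.0873
gripper_force: 0.0
```

```bash
python3 - <<'E'
from h import *
np.set_printoptions(precision=4,suppress=True)
o=ctrl.get_obs();print(o['clock'],o['tool_pos'],o['orientation'])
c=ctrl.calibration('wrist');print(c['eye'])
snap('wrist','w1')
for t in ['pail_grip','pail_mid','pail','lip','plate_face','hook_seat']: print(t,[(d['pixel'],round(d['conf'],2),atz('wrist',d['pixel'],{'pail_grip':.169,'pail_mid':.03,'pail':0,'lip':.098,'plate_face':.053,'hook_seat':.235}[t])) for d in ctrl.spot_point(t,'wrist')])
E
```

```text
3.625 [0.4586 0.0424 0.3069] [-179.9749    0.0042  -97.2752]
[ 0.4477 -0.0331  0.4652]
pail_grip [([125.1, 309.3], 0.83, array([ 0.4583, -0.0242,  0.169 ]))]
pail_mid [([111.6, 195.4], 0.96, array([ 0.6289, -0.0604,  0.03  ])), ([121.4, 308.1], 0.8, array([ 0.4643, -0.0259,  0.03  ]))]
pail [([121.1, 310.5], 0.79, array([ 0.4615, -0.0252,  0.    ])), ([110.2, 197.9], 0.57, array([ 0.6369, -0.0636,  0.    ]))]
lip [([328.3, 271.3], 0.67, array([0.5614, 0.2805, 0.098 ]))]
plate_face [([305.9, 281.6], 0.9, array([0.5495, 0.2745, 0.053 ])), ([119.4, 310.1], 0.24, array([ 0.4603, -0.0278,  0.053 ]))]
hook_seat []
```

View pics/w1.png

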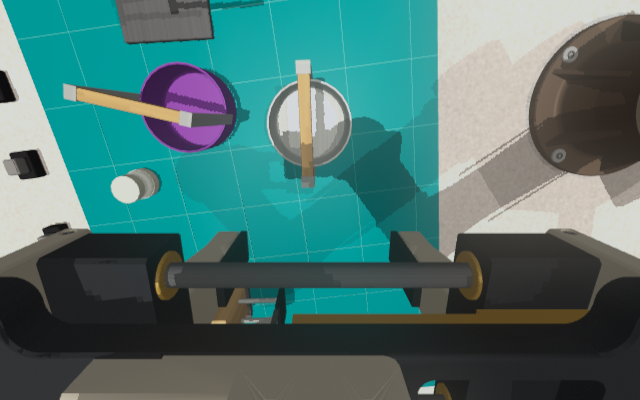

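```bash
python3 - <<'E'
from h import *
np.set_printoptions(precision=4,suppress=True)
for p in [(66,303),(182,308),(118,185)]: print(atz('wrist',p,.172))
E
```

```text
[ 0.4572 -0.0781  0.172 ]
[0.4674 0.0356 0.172 ]
[ 0.5818 -0.0449  0.172 ]
```

Emit:
send_rows --increments '[[[0.01, -0.18, -0.1, 0.01], [0.015, -0.35, -0.2, 0.02], [0.015, -0.35, -0.4, 0.02], [0.015, -0.35, -0.6, 0.02], [0.015, -0.35, -0.72, 0.02], [0.015, -0.35, -0.785, 0.02], [0.015, -0.35, -0.785, 0.02]]]'

```text
clock: 4.85
tool_pos: [0.4616, -0.0246, 0.1492]
orientation: [179.9, -0.0, -95.3]
force: [1.0, 0.3, 0.5]
opening: 0.0874
gripper_force: 0.0
```

Emit:
send_rows --increments '[[[0, 0, 0, 0], [0, 0, 0, 0], [0, 0, 0, 0], [0, 0, 0, 0], [0, 0, 0, 0], [0, 0, 0, 0]]]' --jaw 0

```text
clock: 5.6
tool_pos: [0.4617, -0.025, 0.1496]
orientation: [180.0, -0.0, -95.3]
force: [-0.4, -0.1, -0.8]
opening: 0.0334
gripper_force: 0.0
```

Emit:
send_rows --increments '[[[0, 0, 0.05, 0], [0, 0, 0.1, 0], [0, 0, 0.15, 0], [0, 0, 0.15, 0]]]'

```text
clock: 6.1
tool_pos: [0.4621, -0.0248, 0.1805]
orientation: [-179.9, 0.0, -95.3]
force: [0.0, -0.4, -0.9]
opening: 0.0114
gripper_force: 30.0
```

```bash
python3 - <<'E'
from h import *
np.set_printoptions(precision=4,suppress=True)
o=ctrl.get_obs();print(o['clock'],o['tool_pos'],o['orientation'],o['opening'],o['force'])
a=snap('scene','s2')[100:280,200:440]; b=snap('side','d2')[160:340,240:440]
f=lambda x,k:cv2.resize(x[:,:,::-1],None,fx=k,fy=k,interpolation=cv2.INTER_CUBIC)
im=np.hstack([f(a,1.8),f(b,1.8)]);print(im.shape);cv2.imwrite('pics/c3.png',im)
for c in('scene','side'): print(c,[(d['pixel'],d['conf']) for d in ctrl.spot_point('pail_mid',c)])
E
```

```text
6.1 [ 0.4621 -0.0248  0.1805] [-179.9107    0.0444  -95.3297] 0.011392978059794686 [ 0.0305 -0.4423 -0.9084]
(324, 792, 3)
scene [([223.3, 312.2], 0.71), ([188.8, 300.5], 0.56)]
side [([211.0, 329.1], 0.92), ([229.3, 375.2], 0.79), ([308.6, 325.6], 0.6)]
```

View pics/c3.png

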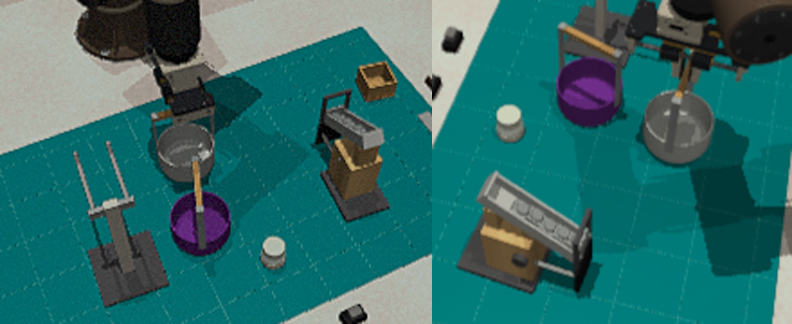

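The jaws were still closing when I lifted, so the bar is only held near the fingertips. I'll open, go back down and grip again.

Emit:
send_rows --increments '[[[0, 0, 0, 0], [0, 0, 0, 0], [0, 0, 0, 0], [0, 0, -0.05, 0], [0, 0, -0.1, 0], [0, 0, -0.15, 0], [0, 0, -0.15, 0], [0, 0, -0.15, 0]]]' --jaw 0.7

```text
clock: 7.3
tool_pos: [0.4619, -0.0249, 0.1496]
orientation: [-180.0, -0.0, -95.3]
force: [0.6, 0.6, 1.2]
opening: 0.0614
gripper_force: 0.0
```

Emit:
send_rows --increments '[[[0, 0, 0, 0], [0, 0, 0, 0], [0, 0, 0, 0], [0, 0, 0, 0], [0, 0, 0, 0], [0, 0, 0, 0], [0, 0, 0, 0], [0, 0, 0, 0], [0, 0, 0, 0], [0, 0, 0, 0]]]' --jaw 0

```text
clock: 8.55
tool_pos: [0.4616, -0.025, 0.1495]
orientation: [180.0, -0.0, -95.3]
force: [0.0, 0.7, -1.2]
opening: 0.0115
gripper_force: 30.0
```

Emit:
send_rows --increments '[[[0, 0, 0.05, 0], [0, 0, 0.1, 0], [0, 0, 0.15, 0], [0, 0, 0.15, 0]]]'

```text
clock: 9.05
tool_pos: [0.4624, -0.0247, 0.1807]
orientation: [-179.9, 0.0, -95.3]
force: [0.5, 0.0, -2.4]
opening: 0.0117
gripper_force: 30.0
```

```bash
python3 - <<'E'
from h import *
np.set_printoptions(precision=4,suppress=True)
o=ctrl.get_obs();print(o['clock'],o['tool_pos'],o['opening'],o['force'],o['moment'])
snap('scene','s3');snap('side','d3')
P={}
for t in('pail_mid','pail_grip','pail'):
  for c in('scene','side'): 
    P[c]=[(np.round(d['pixel'],1),d['conf']) for d in ctrl.spot_point(t,c)];print(t,c,P[c])
E
```

```text
9.05 [ 0.4624 -0.0247  0.1807] 0.011657071497928133 [ 0.4606  0.0135 -2.3677] [ 0.0991  0.0025 -0.005 ]
pail_mid scene [(array([181.4, 304.4]), 0.66), (array([222.7, 309.4]), 0.56)]
pail_mid side [(array([226.3, 378.1]), 0.62), (array([212.6, 330.2]), 0.62)]
pail_grip scene [(array([154.4, 301.1]), 0.92), (array([204. , 308.8]), 0.85)]
pail_grip side [(array([186., 328.]), 0.93), (array([196.1, 379. ]), 0.86), (array([293.5, 321.6]), 0.7)]
pail scene [(array([229.5, 310.9]), 0.69), (array([184.8, 302.8]), 0.67)]
pail side [(array([228.7, 376. ]), 0.92), (array([221.5, 328.4]), 0.82)]
```

```bash
python3 - <<'E'
from h import *
np.set_printoptions(precision=4,suppress=True)
for n,a,b in[('mid',(181.4,304.4),(226.3,378.1)),('grip',(154.4,301.1),(196.1,379)),('pail',(184.8,302.8),(228.7,376))]: print(n,tri([('scene',a),('side',b)]))
for i in range(3): snap('wrist'); o=ctrl.get_obs(); print(o['force'],o['moment'])
for t in('plate_face','lip','pail_grip','pail_mid'): print(t,[(d['pixel'],round(d['conf'],2),atz('wrist',d['pixel'],{'pail_grip':.2,'pail_mid':.061,'lip':.098,'plate_face':.053}[t])) for d in ctrl.spot_point(t,'wrist')])
E
```

```text
mid (array([ 0.4624, -0.0216,  0.0591]), [0.005188767449862077, 0.005188767449862112])
grip (array([ 0.467 , -0.0204,  0.2114]), [0.0023646464091690612, 0.0023646464091690946])
pail (array([ 0.4653, -0.0274,  0.0409]), [0.0015324547582658977, 0.0015324547582658411])
[ 0.5384 -0.7947 -2.2858] [ 0.0781 -0.0643  0.0034]
[ 0.2853 -0.2903 -1.2322] [ 0.1006 -0.1217 -0.0164]
[ 0.3901 -0.1933 -1.3713] [ 0.0801 -0.0267 -0.0202]
plate_face [([193.7, 317.1], 0.23, array([ 0.4619, -0.0234,  0.053 ]))]
lip []
pail_grip [([198.1, 37.3], 0.76, array([ 0.6011, -0.0743,  0.2   ])), ([195.2, 313.2], 0.72, array([ 0.4596, -0.0627,  0.2   ])), ([256.4, 322.1], 0.57, array([ 0.4582, -0.0276,  0.2   ]))]
pail_mid [([193.6, 316.1], 0.71, array([ 0.4627, -0.0257,  0.061 ])), ([163.3, 160.3], 0.68, array([ 0.6144, -0.0713,  0.061 ]))]
```

Emit:
send_rows --increments '[[[-0.01, 0.08, 0, 0.005], [-0.02, 0.25, 0, 0.01], [-0.035, 0.45, 0, 0.01], [-0.035, 0.65, 0, 0.01], [-0.035, 0.85, 0, 0.01], [-0.035, 1, 0, 0.01]]]'

```text
clock: 10.55
tool_pos: [0.4543, 0.1774, 0.1797]
orientation: [-180.0, 0.0, -94.4]
force: [-0.6, 0.2, -2.4]
opening: 0.0116
gripper_force: 30.0
```

Emit:
send_rows --increments '[[[0, 0.18, 0, 0], [0, 0.36, 0, 0], [0, 0.48, -0.06, 0], [0, 0.53, -0.12, 0], [0, 0.53, -0.135, 0], [0, 0.53, -0.135, 0]]]'

```text
clock: 11.3
tool_pos: [0.4545, 0.2801, 0.1521]
orientation: [180.0, -0.1, -94.5]
force: [-0.1, 0.5, -1.2]
opening: 0.0115
gripper_force: 30.0
```

```bash
python3 - <<'E'
from h import *
np.set_printoptions(precision=4,suppress=True)
o=ctrl.get_obs();print(o['clock'],o['tool_pos'],o['orientation'],o['force'],o['moment'])
a=snap('scene','s4')[110:230,320:440]; b=snap('side','d4')[230:350,240:420]
f=lambda x,k:cv2.resize(x[:,:,::-1],None,fx=k,fy=k,interpolation=cv2.INTER_CUBIC)
cv2.imwrite('pics/c4.png',np.hstack([f(a,2.6),f(b,2.6)]))
snap('wrist','w4')
Z={'pail_grip':.173,'pail_mid':.034,'lip':.098,'plate_face':.053}
for t in Z: 
  for c in('scene','side','wrist'): print(t,c,[(d['pixel'],round(d['conf'],2),atz(c,d['pixel'],Z[t])[:2]) for d in ctrl.spot_point(t,c)][:3])
E
```

```text
11.3 [0.4545 0.2801 0.1521] [179.9576  -0.0645 -94.4992] [-0.0739  0.4606 -1.2205] [ 0.0618 -0.0873 -0.0133]
pail_grip scene [([203.6, 308.9], 0.84, array([ 0.6412, -0.0723])), ([134.8, 374.4], 0.63, array([0.463 , 0.2773]))]
pail_grip side [([185.5, 326.1], 0.81, array([ 0.6334, -0.0522])), ([295.9, 362.2], 0.75, array([0.4539, 0.2816])), ([286.2, 312.1], 0.67, array([0.5823, 0.287 ]))]
pail_grip wrist [([257.6, 319.9], 0.73, array([0.4527, 0.279 ]))]
pail_mid scene [([161.3, 371.2], 0.94, array([0.4736, 0.2718])), ([222.8, 309.6], 0.88, array([ 0.6301, -0.0714])), ([171.2, 400.1], 0.36, array([0.5684, 0.3493]))]
pail_mid side [([210.5, 328.5], 0.8, array([ 0.6289, -0.0672])), ([322.4, 357.4], 0.59, array([0.4566, 0.2894])), ([229.7, 284.7], 0.39, array([0.7443, 0.0431]))]
pail_mid wrist [([193.3, 316.2], 0.56, array([0.4557, 0.28  ]))]
lip scene [([167.3, 383.1], 0.91, array([0.5643, 0.2654]))]
lip side [([294.5, 321.5], 0.83, array([0.5638, 0.2655]))]
lip wrist [([218.8, 184.4], 0.56, array([0.5623, 0.2758]))]
plate_face scene [([168.7, 381.8], 0.52, array([0.5383, 0.2808]))]
plate_face side [([309.0, 325.4], 0.77, array([0.5486, 0.2823]))]
plate_face wrist [([259.9, 319.2], 0.73, array([0.4576, 0.3459])), ([202.9, 217.1], 0.72, array([0.5514, 0.277 ]))]
```

View pics/c4.png

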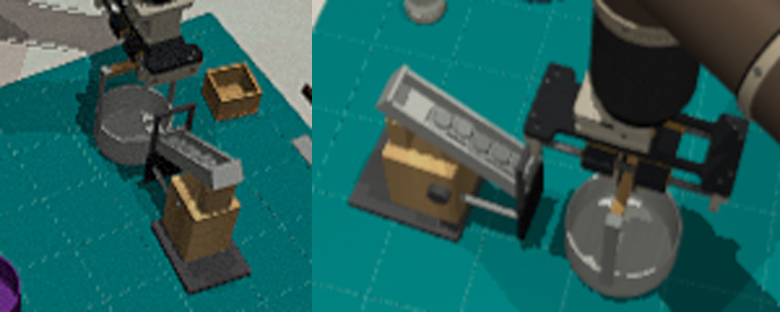

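Emit:
send_rows --increments '[[[0.08, 0, 0, 0], [0.15, 0, 0, 0], [0.2, 0, 0, 0], [0.24, -0.005, 0, 0], [0.24, -0.005, 0, 0]]]'

```text
clock: 12.68
tool_pos: [0.5031, 0.2798, 0.1521]
orientation: [180.0, -0.0, -94.5]
force: [-1.3, 0.5, -1.9]
opening: 0.0119
gripper_force: 30.0
```

Emit:
send_rows --increments '[[[0.03, 0, 0, 0], [0.06, -0.005, 0, 0], [0.09, -0.005, 0, 0], [0.11, -0.01, 0, 0], [0.11, -0.01, 0, 0], [0.11, -0.01, 0, 0], [0.11, -0.01, 0, 0], [0.11, -0.01, 0, 0]]]'

```text
clock: 13.68
tool_pos: [0.5244, 0.278, 0.1524]
orientation: [180.0, -0.0, -94.5]
force: [-2.8, 0.5, -5.9]
opening: 0.0115
gripper_force: 30.0
```

```bash
python3 - <<'E'
from h import *
np.set_printoptions(precision=4,suppress=True)
o=ctrl.get_obs();print(o['clock'],o['tool_pos'],o['orientation'],o['force'],o['moment'])
a=snap('scene','s5')[110:230,320:440]; b=snap('side','d5')[230:350,240:420]
f=lambda x,k:cv2.resize(x[:,:,::-1],None,fx=k,fy=k,interpolation=cv2.INTER_CUBIC)
cv2.imwrite('pics/c5.png',np.hstack([f(a,2.6),f(b,2.6)]))
snap('wrist','w5')
Z={'pail_mid':.034,'plate_face':.053,'casting1':.1}
for t in Z: 
  for c in('scene','side','wrist'): print(t,c,[(d['pixel'],round(d['conf'],2),atz(c,d['pixel'],Z[t])[:2]) for d in ctrl.spot_point(t,c)][:6])
E
```

```text
13.675 [0.5244 0.278  0.1524] [179.9773  -0.0148 -94.462 ] [-2.7696  0.4558 -5.9387] [ 0.1102  1.0631 -0.0443]
pail_mid scene [([170.2, 378.3], 0.95, array([0.5263, 0.2743])), ([224.2, 312.3], 0.78, array([ 0.6397, -0.065 ]))]
pail_mid side [([313.2, 333.5], 0.77, array([0.5261, 0.2798]))]
pail_mid wrist [([194.7, 318.2], 0.63, array([0.5236, 0.2786]))]
plate_face scene [([176.8, 388.0], 0.57, array([0.5836, 0.2818]))]
plate_face side [([304.3, 317.5], 0.65, array([0.5732, 0.2743])), ([316.2, 338.5], 0.62, array([0.509 , 0.2937]))]
plate_face wrist [([197.9, 259.0], 0.78, array([0.5803, 0.2721]))]
casting1 scene []
casting1 side [([313.3, 338.2], 0.41, array([0.5076, 0.3078])), ([311.8, 322.8], 0.4, array([0.5475, 0.3138])), ([313.2, 342.4], 0.39, array([0.497 , 0.3047]))]
casting1 wrist [([198.1, 348.9], 0.71, array([0.4983, 0.265 ])), ([189.9, 302.5], 0.68, array([0.5341, 0.2556])), ([187.3, 285.7], 0.66, array([0.547 , 0.2525])), ([196.7, 322.6], 0.63, array([0.5189, 0.2623])), ([188.7, 332.9], 0.47, array([0.5104, 0.2564]))]
```

View pics/c5.png

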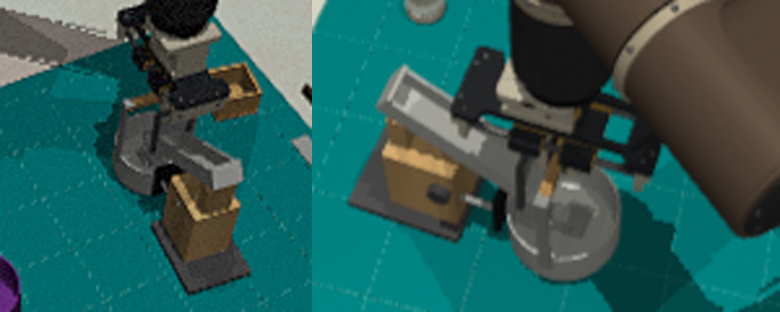

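All five castings are seen in the pail and the trough is empty. I'll back away, then lift.

Emit:
send_rows --increments '[[[-0.05, 0.005, 0.01, 0], [-0.12, 0.01, 0.02, 0], [-0.2, 0.015, 0.03, 0], [-0.28, 0.02, 0.05, 0], [-0.34, 0.02, 0.1, 0], [-0.36, 0.02, 0.2, 0], [-0.36, 0.02, 0.32, 0], [-0.36, 0.02, 0.44, 0], [-0.36, 0.02, 0.53, 0], [-0.36, 0.02, 0.57, 0], [-0.36, 0.02, 0.57, 0]]]'

```text
clock: 15.65
tool_pos: [0.4526, 0.2822, 0.2671]
orientation: [-180.0, 0.1, -94.5]
force: [0.2, -0.1, -3.6]
opening: 0.0114
gripper_force: 30.0
```

```bash
python3 - <<'E'
from h import *
np.set_printoptions(precision=4,suppress=True)
o=ctrl.get_obs();print(o['clock'],o['tool_pos'],o['orientation'],o['force'],o['moment'])
a=snap('scene','s6');b=snap('side','d6');w=snap('wrist','w6')
for c in('scene','side','wrist'): print(c,[(np.round(d['pixel']),round(d['conf'],2)) for d in ctrl.spot_point('casting1',c)])
f=lambda x,k:cv2.resize(x[:,:,::-1],None,fx=k,fy=k,interpolation=cv2.INTER_CUBIC)
cv2.imwrite('pics/c6.png',np.hstack([f(b[200:360,240:440],1.875),f(w[100:300,200:440],1.5)]))
E
```

```text
15.65 [0.4526 0.2822 0.2671] [-179.9612    0.062   -94.4606] [ 0.2149 -0.1166 -3.5749] [ 0.1611 -0.3144  0.0167]
scene [(array([144., 376.]), 0.61), (array([133., 370.]), 0.45), (array([138., 376.]), 0.42)]
side [(array([304., 372.]), 0.6), (array([300., 347.]), 0.6), (array([310., 377.]), 0.59), (array([295., 354.]), 0.55), (array([302., 364.]), 0.51), (array([299., 366.]), 0.38)]
wrist [(array([189., 284.]), 0.84), (array([189., 334.]), 0.83), (array([192., 355.]), 0.76), (array([190., 298.]), 0.72), (array([192., 320.]), 0.42)]
```

View pics/c6.png

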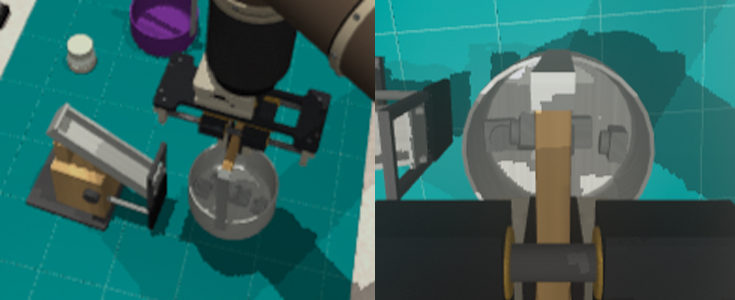

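The trough is empty and the castings sit level in the pail. Next I'll carry it to the hook.

Emit:
send_rows --increments '[[[0, -0.06, 0, 0], [0, -0.16, 0, 0], [0, -0.3, 0, 0], [0, -0.45, 0, 0], [0, -0.6, 0, 0], [0, -0.75, 0, 0], [0, -0.88, 0, 0], [0, -1, 0, 0]]]'

```text
clock: 16.95
tool_pos: [0.452, 0.0798, 0.2667]
orientation: [-180.0, 0.0, -94.5]
force: [-1.3, 0.3, -4.5]
opening: 0.0115
gripper_force: 30.0
```

Emit:
send_rows --increments '[[[0, -0.12, 0, 0], [0, -0.26, 0, 0.005], [0, -0.42, 0, 0.01], [0, -0.58, 0, 0.01], [0, -0.74, 0, 0.01], [0, -0.88, 0, 0.01], [0, -0.96, 0, 0.01], [0, -1, 0, 0.01], [0, -1, 0, 0.01]]]'

```text
clock: 18.08
tool_pos: [0.4525, -0.1182, 0.2665]
orientation: [180.0, 0.0, -93.7]
force: [0.7, 0.5, -4.7]
opening: 0.0119
gripper_force: 30.0
```

```bash
python3 - <<'E'
from h import *
np.set_printoptions(precision=4,suppress=True)
o=ctrl.get_obs();print(o['clock'],o['tool_pos'],o['orientation'],o['force'],o['moment'])
a=snap('scene','s7');b=snap('side','d7');w=snap('wrist','w7')
Z={'hook_seat':.235,'hook':0,'pail_mid':.147,'pail_grip':.286}
for t in Z: 
  for c in('scene','side','wrist'): print(t,c,[(d['pixel'],round(d['conf'],2),atz(c,d['pixel'],Z[t])[:2]) for d in ctrl.spot_point(t,c)][:3])
w=ctrl.trace('hook','wrist'); print([(d['bbox'],d['conf']) for d in w])
E
```

```text
18.075 [ 0.4525 -0.1182  0.2665] [179.9951   0.0012 -93.6561] [ 0.6819  0.5038 -4.6576] [ 0.3408 -0.0175 -0.0354]
hook_seat scene [([192.4, 254.0], 0.61, array([ 0.5658, -0.2262])), ([201.2, 391.2], 0.51, array([0.7839, 0.1466]))]
hook_seat side [([136.0, 362.3], 0.75, array([ 0.5616, -0.2288])), ([184.3, 387.8], 0.52, array([ 0.4507, -0.0477]))]
hook_seat wrist [([74.5, 127.5], 0.71, array([ 0.5648, -0.2264])), ([185.8, 329.6], 0.4, array([ 0.4419, -0.1468]))]
hook scene [([249.2, 273.7], 0.89, array([ 0.6551, -0.2239])), ([176.9, 276.4], 0.74, array([ 0.3541, -0.0968]))]
hook side [([178.4, 332.2], 0.71, array([ 0.6588, -0.2391]))]
hook wrist [([94.7, 174.2], 0.55, array([ 0.6507, -0.2371]))]
pail_mid scene [([174.3, 276.1], 0.67, array([ 0.4579, -0.1202])), ([225.7, 310.5], 0.64, array([ 0.7061, -0.0969]))]
pail_mid side [([209.7, 329.9], 0.97, array([0.6041, 0.0155])), ([189.7, 394.3], 0.73, array([ 0.4314, -0.1107])), ([186.6, 390.3], 0.63, array([ 0.4454, -0.1202]))]
pail_mid wrist [([194.0, 318.6], 0.7, array([ 0.4512, -0.1177])), ([212.2, 202.4], 0.6, array([ 0.5746, -0.1055]))]
pail_grip scene [([145.9, 271.6], 0.89, array([ 0.4506, -0.1161])), ([203.4, 310.7], 0.78, array([ 0.715, -0.094]))]
pail_grip side [([184.4, 327.6], 0.96, array([0.6056, 0.0398])), ([153.2, 393.4], 0.67, array([ 0.4526, -0.1237]))]
pail_grip wrist [([256.5, 142.0], 0.77, array([ 0.5486, -0.1262])), ([255.3, 320.3], 0.64, array([ 0.4502, -0.1208])), ([98.9, 174.6], 0.16, array([ 0.5136, -0.2063]))]
[([0.0, 0.0, 227.0, 145.6], 0.96), ([328.8, 177.0, 341.8, 197.0], 0.18)]
```

View pics/w7.png

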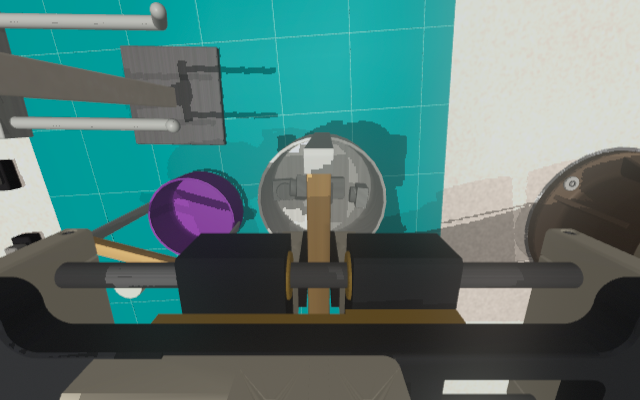

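Emit:
send_rows --increments '[[[0, -0.08, 0, 0], [0, -0.2, 0, 0], [0, -0.33, 0, 0], [0, -0.45, 0, 0], [0, -0.52, 0, 0], [0, -0.54, 0, 0], [0, -0.54, 0, 0]]]'

```text
clock: 19.75
tool_pos: [0.4526, -0.226, 0.2665]
orientation: [180.0, 0.0, -93.6]
force: [0.2, 0.0, -3.4]
opening: 0.0113
gripper_force: 30.0
```

Emit:
send_rows --increments '[[[0.06, 0, 0, 0], [0.15, 0, 0, 0], [0.25, 0, 0, 0], [0.36, 0, 0, 0], [0.46, 0, 0, 0], [0.53, 0, 0, 0], [0.56, 0, 0, 0], [0.56, 0, 0, 0], [0.56, 0, 0, 0]]]'

```text
clock: 20.88
tool_pos: [0.5643, -0.2259, 0.2667]
orientation: [-180.0, 0.0, -93.6]
force: [1.1, -0.2, -3.4]
opening: 0.0117
gripper_force: 30.0
```

```bash
python3 - <<'E'
from h import *
np.set_printoptions(precision=4,suppress=True)
o=ctrl.get_obs();print(o['clock'],o['tool_pos'],o['orientation'],o['force'],o['moment'])
a=snap('scene','s8');b=snap('side','d8');w=snap('wrist','w8')
Z={'hook_seat':.235,'pail_grip':.286,'pail_mid':.147}
for t in Z: 
  for c in('scene','side','wrist'): print(t,c,[(d['pixel'],round(d['conf'],2),atz(c,d['pixel'],Z[t])[:2]) for d in ctrl.spot_point(t,c)][:3])
E
```

```text
20.875 [ 0.5643 -0.2259  0.2667] [-179.9971    0.0031  -93.6167] [ 1.0982 -0.2382 -3.4147] [ 0.1175 -0.0598 -0.0026]
hook_seat scene [([195.9, 256.5], 0.65, array([ 0.5822, -0.2236]))]
hook_seat side [([135.2, 361.1], 0.78, array([ 0.566 , -0.2315]))]
hook_seat wrist []
pail_grip scene [([203.1, 309.2], 0.8, array([ 0.7121, -0.0975])), ([182.8, 248.6], 0.55, array([ 0.5628, -0.2338])), ([147.2, 408.8], 0.27, array([0.6524, 0.2851]))]
pail_grip side [([122.8, 361.3], 0.71, array([ 0.5684, -0.2305])), ([186.6, 328.7], 0.66, array([0.6007, 0.0467]))]
pail_grip wrist [([256.6, 320.0], 0.88, array([ 0.5624, -0.228 ]))]
pail_mid scene [([209.9, 257.5], 0.93, array([ 0.5729, -0.2314])), ([224.3, 309.1], 0.87, array([ 0.6993, -0.0988]))]
pail_mid side [([212.1, 326.1], 0.8, array([0.6128, 0.0271])), ([156.1, 361.3], 0.55, array([ 0.5593, -0.2288]))]
pail_mid wrist [([192.8, 318.2], 0.62, array([ 0.5635, -0.2271])), ([166.1, 258.7], 0.31, array([ 0.6214, -0.2586]))]
```

Emit:
send_rows --increments '[[[0, 0, -0.04, 0], [0, 0, -0.09, 0], [0, 0, -0.14, 0], [0, 0, -0.18, 0], [0, 0, -0.2, 0], [0, 0, -0.21, 0], [0, 0, -0.22, 0], [0, 0, -0.22, 0]]]'

```text
clock: 22.48
tool_pos: [0.5647, -0.2259, 0.2226]
orientation: [-180.0, 0.0, -93.6]
force: [-0.7, 0.3, -4.4]
opening: 0.0115
gripper_force: 30.0
```

Emit:
send_rows --increments '[[[0, 0, -0.005, 0], [0, 0, -0.01, 0], [0, 0, -0.01, 0]]]'

```text
clock: 22.85
tool_pos: [0.565, -0.226, 0.2217]
orientation: [-179.9, -0.0, -93.6]
force: [-2.7, 1.8, 3.5]
opening: 0.012
gripper_force: 30.0
```

```bash
python3 - <<'E'
from h import *
np.set_printoptions(precision=4,suppress=True)
for i in range(4):
  snap('side' if i else 'scene','x%d'%i);o=ctrl.get_obs();print(o['clock'],o['tool_pos'],o['force'],o['moment'])
E
```

```text
22.9 [ 0.5649 -0.226   0.2217] [-1.984   1.9062  6.1181] [ 1.      1.033  -0.0049]
22.95 [ 0.565  -0.226   0.2216] [-3.5863  2.5866  7.3068] [0.9631 1.0461 0.0613]
23.0 [ 0.565  -0.226   0.2217] [-4.0622  3.2333  5.8248] [ 0.9614  1.0469 -0.0053]
23.05 [ 0.5649 -0.226   0.2216] [-3.4901  3.3678  5.2184] [0.9073 1.0521 0.0212]
```

Emit:
send_rows --increments '[[[0, 0, 0, 0], [0, 0, 0, 0], [0, 0, 0, 0], [0, 0, 0, 0], [0, 0, 0, 0], [0, 0, 0, 0], [0, 0, 0, 0]]]' --jaw 0.55

```text
clock: 23.92
tool_pos: [0.5647, -0.2259, 0.2206]
orientation: [-180.0, -0.0, -93.6]
force: [0.3, -0.8, -0.1]
opening: 0.0479
gripper_force: 0.0
```

```bash
python3 - <<'E'
from h import *
np.set_printoptions(precision=4,suppress=True)
o=ctrl.get_obs();print(o['clock'],o['tool_pos'],o['opening'],o['force'],o['moment'])
snap('scene','s9');snap('side','d9')
Z={'pail_grip':.241,'pail_mid':.102}
for t in Z: 
  for c in('scene','side'): print(t,c,[(d['pixel'],round(d['conf'],2),atz(c,d['pixel'],Z[t])[:2]) for d in ctrl.spot_point(t,c)][:3])
E
```

```text
23.925 [ 0.5647 -0.2259  0.2206] 0.04787740447674796 [ 0.2863 -0.8012 -0.0576] [ 0.0902 -0.0441 -0.0019]
pail_grip scene [([190.6, 252.5], 0.9, array([ 0.5616, -0.2287])), ([204.1, 309.5], 0.6, array([ 0.6871, -0.0875]))]
pail_grip side [([133.7, 362.6], 0.86, array([ 0.5619, -0.2329])), ([187.2, 327.0], 0.64, array([0.6143, 0.0116]))]
pail_mid scene [([221.9, 310.2], 0.94, array([ 0.6666, -0.0823])), ([215.5, 258.8], 0.57, array([ 0.5658, -0.2316])), ([244.8, 350.0], 0.45, array([ 0.8031, -0.0009]))]
pail_mid side [([163.5, 358.0], 0.89, array([ 0.5694, -0.2365])), ([215.1, 327.0], 0.89, array([0.616 , 0.0036]))]
```

The pail hangs level at the seat with no load on the arm, so I'll raise the gripper straight up.

Emit:
send_rows --increments '[[[0, 0, 0.04, 0], [0, 0, 0.1, 0], [0, 0, 0.2, 0], [0, 0, 0.35, 0], [0, 0, 0.55, 0], [0, 0, 0.75, 0], [0, 0, 0.75, 0], [0, 0, 0.75, 0]]]'

```text
clock: 25.22
tool_pos: [0.5646, -0.2258, 0.3709]
orientation: [-180.0, 0.0, -93.6]
force: [0.7, 0.3, -0.8]
opening: 0.0482
gripper_force: 0.0
```

```bash
python3 - <<'E'
from h import *
np.set_printoptions(precision=4,suppress=True)
o=ctrl.get_obs();print(o['clock'],o['tool_pos'],o['opening'],o['force'])
snap('scene','s10');snap('side','d10');snap('wrist','w10')
Z={'pail_grip':.241,'pail_mid':.102,'casting1':.08}
for t in Z: 
  for c in('scene','side','wrist'): print(t,c,[(np.round(d['pixel']),round(d['conf'],2),atz(c,d['pixel'],Z[t])[:2]) for d in ctrl.spot_point(t,c)][:6])
for n in('jar','glue','woodbox'): print(n,[(np.round(d['pixel'],1),round(d['conf'],2)) for d in ctrl.spot_point(n,'scene')][:2])
E
```

```text
25.225 [ 0.5646 -0.2258  0.3709] 0.048247317057528404 [ 0.7482  0.3328 -0.7691]
pail_grip scene [(array([190., 254.]), 0.86, array([ 0.5606, -0.2227])), (array([202., 310.]), 0.77, array([ 0.6819, -0.0838]))]
pail_grip side [(array([189., 326.]), 0.92, array([0.6157, 0.0174])), (array([132., 363.]), 0.82, array([ 0.5639, -0.243 ]))]
pail_grip wrist [(array([285., 279.]), 0.84, array([ 0.6163, -0.1149])), (array([189., 319.]), 0.81, array([ 0.562 , -0.2284]))]
pail_mid scene [(array([222., 309.]), 0.73, array([ 0.6665, -0.0863])), (array([218., 260.]), 0.55, array([ 0.5757, -0.2326]))]
pail_mid side [(array([209., 328.]), 0.63, array([ 0.6184, -0.0197])), (array([167., 358.]), 0.59, array([ 0.5651, -0.2211]))]
pail_mid wrist [(array([168., 316.]), 0.86, array([ 0.5664, -0.2272])), (array([248., 289.]), 0.81, array([ 0.6212, -0.0951]))]
casting1 scene [(array([166., 384.]), 0.68, array([0.5488, 0.2791])), (array([207., 261.]), 0.63, array([ 0.5211, -0.2116])), (array([225., 256.]), 0.57, array([ 0.5832, -0.2512]))]
casting1 side [(array([171., 366.]), 0.55, array([ 0.5403, -0.2295])), (array([166., 346.]), 0.54, array([ 0.6085, -0.2367]))]
casting1 wrist [(array([169., 342.]), 0.65, array([ 0.5257, -0.2181])), (array([168., 312.]), 0.53, array([ 0.5733, -0.2237])), (array([150., 306.]), 0.44, array([ 0.5813, -0.2535])), (array([165., 326.]), 0.41, array([ 0.5517, -0.2276]))]
jar [(array([164.4, 385.7]), 0.64), (array([245.2, 350.5]), 0.49)]
glue [(array([223. , 193.3]), 0.75)]
woodbox [(array([150.4, 409.1]), 0.59)]
```

```bash
python3 -c "
from plant import ctrl
print(ctrl.close_job())"
```

```text
the job is handed in; nothing more can be done
None
```

I handed the job in at about 25 s: the trough emptied, all five castings are in the pail, and it hangs by its grip bar across both prongs with the gripper clear; the jar, glue bottle and box did not move. The hang and the bystanders were confirmed from detected positions and forces, since my picture views were used up.

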